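# Stow a toppled beaker rim-down in its spring-clip holder

## Robot

A 7-joint arm with a two-finger parallel gripper is mounted at the origin on the work surface. World frame = base frame: x ahead of the robot, y to its left, z up, the work surface at z = 0. Lengths are in m, angles in rad, forces in N, time in s.
With the tool pointing down it reaches from about 0.425 to 0.875 m from the base axis. Payload 8.4 kg.
Tool frame: the origin (TCP) lies at the very end of the fingers, on their centre line; the grasp point (between the pads) lies 19 mm behind it; z points along the fingers, y is the line along which they close (so a half turn about z gives the same grasp; the last joint's range is limited). The gripper opens to 87 mm and grips with 3 to 60 N. Pads are 19 mm wide; open, the fingers measure 117 mm over their backs; the gripper's body (75 mm by 190 mm) begins 51 mm behind the grasp point.
Start: joints at [1.152, 0.333, 0.04, 1.465, -0.013, 1.343, -0.059], TCP at [0.204, -0.617, 0.223] pointing down, gripper open.
Joint ranges: [-2.58, 2.58], [-0.38, 2.09], [-1.3, 1.39], [0.25, 2.4], [-1.5, 4.64], [0.08, 2.09], [-2.65, 2.65]. Speed limits (rad/s): [2.22, 2.22, 2.79, 2.79, 3.14, 3.14, 3.14].

## Interface

Orientations are given as a rotation vector (axis times angle).
In Python, from plant import get_state, grab_frame, sign_off gives the robot as it stands.
- The arm moves only by the tool step_arm, never from a script. Its argument "series" is a list of rows, each an object with "grip": the opening, from 0 (shut) to 1 (fully open); "dp": the shift along the tool's x, y, z in cm, a list of three; "rotation": the turn, a rotation vector about the tool's x, y, z in degrees, a list of three. In form: [{"grip": grip, "dp": [dx, dy, dz], "rotation": [rx, ry, rz]}, ...]. A call has 1 to 10 rows; each row shifts and turns the commanded pose from where the row before left it, along the tool's axes as they then stand; what a row does not reach is not made up. A row lasts 1/10 s, in which the tool goes at most 50 mm and 8.59 degrees, less where a joint would pass 70% of its speed; a pose out of reach is approached as far as the arm can. A call with a gripper value outside its range is refused whole. The fingers move at their own pace and stop on an object; "grip_force" is the grip in N (left out, the last holds). Time passes only in rows, so rows that do not move let the fingers close. It gives the time, the measured TCP pose, the force, the opening and the grip force at its end, in the units of the state.
- get_state(): the state, without advancing time (a new reading comes with each control period).
- grab_frame(name): name is "scene" or "top" or "wrist"; returns a dict with "color" (480x640x3 uint8, red, green, blue), "mtx" (3x3 intrinsics, pixels), "extrinsics" (4x4, takes a point from world to camera coordinates). Camera axes: x right, y up, looking along -z (the intrinsics and any distortion apply to the point x, -y, -z); pixel columns grow to the right and rows downward; lengths in m; the calibration is good to about 2 mm. A picture is of the moment at which its call begins. There is no depth.
- sign_off(): hands the job in; it is judged then, once.
The state is a dict: "time": time; "joint_pos": joint angles; "joint_vel": joint speeds; "joint_efforts": joint torques, N m; "tcp_pos": TCP position; "orientation": TCP orientation; "ft_force": force on the tool from outside, world axes, zero at the start; "wrist_torque": the same for the moment, N m; "finger_gap": opening from 0.0 (shut) to 1.0 (fully open); "grasp_force": force on a finger pad.
Only numpy, scipy, OpenCV 4.12 (cv2) and the standard library are available. Lean on these libraries where they do the work, as an engineer would, in place of code of your own. Each camera call takes 0.05 s, during which the arm holds its last target. There are 200 camera calls.

## Task

The square white ceramic beaker has toppled over on the woven cart top. Stow it upside down, open rim down, in the square pocket of the cork holder, pressed down past the spring clips until it is fully home on the pocket's floor, and let go of it. Do not disturb the other things on the cart.

Things in the scene. Friction and masses are not known exactly. Their poses are not given: they have to be found in the camera images.
- beaker: Square white ceramic drinking beaker, hollow, 56 x 56 mm outside, 105 mm long, walls 4 mm, 0.18 to 0.31 kg. The closed end has a smaller square foot (44 x 44 mm, 5 mm long, part of the 105); the other end is open. It starts lying on a flat side. Origin at its centre, 28 mm from each side, 52.5 mm from each end. Its x axis runs lengthwise towards the open rim; y and z are square to its sides.
- beaker_mouth (a point): Centre of the beaker's open rim, 52.5 mm along the beaker's x axis from its origin. Axes as the beaker's.
- holder: Fixed cork block, 108 x 108 mm and 56 mm high, with one square pocket open at the top (60 x 60 mm, sides parallel to the block's, 40 mm deep, so 2 mm of play on each side of the beaker). Two sprung steel leaf clips, one in the middle of each wall across the holder's x axis, stand 4.5 mm into the pocket. Origin at the centre of the block's underside, z up.
- pocket_floor (a point): Centre of the pocket's floor, 16 mm above the holder's underside, axes as the holder's. The clips' ramps start 10 mm below the mouth and are fully proud 26 mm below it: they stop a beaker that is merely set in about 20 mm short of this floor. A push of some 8 to 18 N on the beaker forces it over them; from about 10 mm above the floor it slides on easily.
- pocket_mouth (a point): Centre of the pocket's opening, flush with the holder's top, 56 mm above its underside. Axes as the holder's. A beaker that is fully home stands 65 mm above this level (top of its foot).
- stand: Bystander: fixed low cork stand, 108 x 108 mm plate 12 mm high with a round cork collar (94 mm across, top 20 mm above the cart top); the bead bowl stands in it. It may change places with the holder. Origin at the centre of its underside.
- bowl: Bystander: wooden bead bowl, 100 mm across, 48 mm high, standing in the round collar of the stand, rim 60 mm above the cart top. Origin at the centre of its underside, z up.
- mug: Bystander: white ceramic mug, 80 mm across, 90 mm high, handle along its y axis. Origin at the centre of its underside, z up.
- cork1: Bystander: cork block 150 x 75 x 50 mm. Origin at the centre of its underside.
- cork2: Bystander: small cork block 75 x 50 x 50 mm. Origin at the centre of its underside.
- stick: Bystander: white plastic massage stick, 160 mm long, 26 mm thick, lying along its x axis. Origin below its middle, on the cart top.
- jar: Bystander: amber glass jar with wooden lid, 70 mm across, 75 mm high. Origin at the centre of its underside, z up.

How it is judged:
By the outcome, as a careful person would: the job done as asked, in the order asked, and still so for the second after the job is handed in, with the robot touching nothing.
It also fails if it takes over 56 s, if anything falls off the work surface, if the arm or the gripper's body presses on something with over 40 N, if the wrist force passes 120 N, or if a joint passes its speed limit or range.

## Working session

There is one attempt and no reset: what is moved stays moved. The work goes in short steps, Python scripts to look and compute and a tool call to move; the robot and the scene stay as the last step left them, time stands still between calls to the robot, and variables do not carry over. Pictures are saved under pics/ and viewed, at most 10 in all, crops included, and the job is handed in when it is done.

Besides the shell and the picture viewer there is one more tool, called after "Emit:" by a JSON object that holds its "api" and its "payload", one argument or row to a line. step_arm: Moves the arm, as the interface text tells. Its arguments: {"type":"object","properties":{"series":{"type":"array","items":{"type":"object","properties":{"grip":{"type":"number"},"dp":{"type":"array","items":{"type":"number"}},"rotation":{"type":"array","items":{"type":"number"}}}}},"grip_force":{"type":"number"}},"required":["series"]}

```bash
mkdir -p pics; ls; python3 - <<'E'
from plant import get_state, grab_frame
import cv2, numpy as np
print(get_state())
for n in ("scene","top"):
    f=grab_frame(n); cv2.imwrite(f"pics/{n}0.png",f["color"][:,:,::-1]); print(n,f["mtx"].tolist(),np.round(f["extrinsics"],4).tolist(), [k for k in f])
E
```

```text
pics
{'time': 0.0, 'joint_pos': array([ 1.15182486,  0.33392425,  0.03986145,  1.46628971, -0.0134132 ,
        1.34330421, -0.05849162]), 'joint_vel': array([-0.00115818,  0.00027139, -0.00021219,  0.00067901, -0.0002247 ,
       -0.00022883,  0.00068023]), 'joint_efforts': array([ 7.83031896e-05, -6.56357360e+01,  1.33565471e+00, -4.03799880e+01,
       -5.97531348e-02,  4.47090890e-02,  1.49248381e-04]), 'tcp_pos': array([ 0.20415854, -0.61659778,  0.22164146]), 'orientation': array([-3.09992347e+00, -4.99899888e-01,  5.63073097e-04]), 'ft_force': array([ 0.15006086,  0.03119122, -0.0132561 ]), 'wrist_torque': array([ 0.00163598, -0.02662208,  0.02067217]), 'grasp_force': 0.0, 'finger_gap': 1.0017000272080219}
scene [[563.0646518154151, 0.0, 323.6773821503897], [0.0, 563.0646518154151, 244.18718513718645], [0.0, 0.0, 1.0]] [[0.1787, 0.9838, 0.0122, -0.2034], [-0.5301, 0.0858, 0.8436, 0.2433], [0.8289, -0.1572, 0.5369, -1.7165], [0.0, 0.0, 0.0, 1.0]] ['color', 'mtx', 'extrinsics']
top [[559.9503191413879, 0.0, 317.2570400060226], [0.0, 559.9503191413879, 226.4340544900715], [0.0, 0.0, 1.0]] [[-0.0008, -0.9998, 0.0191, 0.0753], [0.983, 0.0028, 0.1833, -0.6039], [-0.1834, 0.019, 0.9829, -0.9432], [0.0, 0.0, 0.0, 1.0]] ['color', 'mtx', 'extrinsics']
```

View pics/scene0.png

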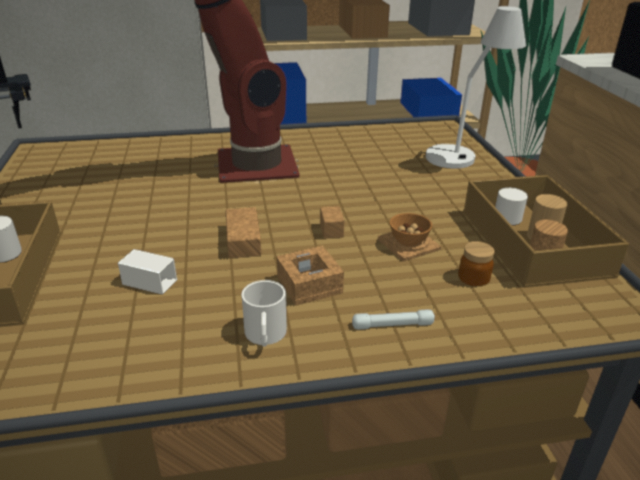

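View pics/top0.png

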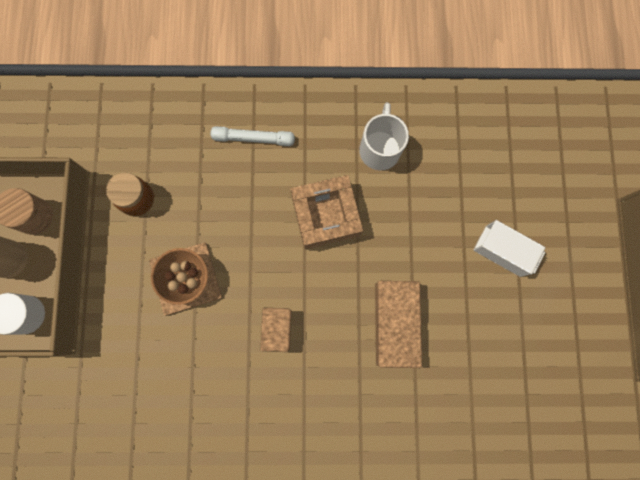

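The scene view shows the beaker at about (148,271), the holder at (310,272), and the mug close in front of the holder at (264,312). In the top view the beaker is at (510,248) and the holder at (327,211), with its clips at (321,195) and (331,228). The mug is at (384,142). I'll zoom in next.

```bash
cat > h.py <<'E'
import numpy as np, cv2
def ray(f,uv):
    E=f["extrinsics"];R,t=E[:3,:3],E[:3,3];K=f["mtx"]
    uv=np.atleast_2d(np.array(uv,float))
    d=np.c_[(uv-K[[0,1],2])/K[0,0],np.ones(len(uv))]*[1,-1,-1]
    return -R.T@t,d@R
def onplane(f,uv,z):
    c,d=ray(f,uv); return c+d*((z-c[2])/d[:,2])[:,None]
def tri(obs):  # [(frame,uv)...] -> point, rms
    A=np.zeros((3,3));b=np.zeros(3);L=[]
    for f,uv in obs:
        c,d=ray(f,uv);d=d[0]/np.linalg.norm(d[0]);P=np.eye(3)-np.outer(d,d);A+=P;b+=P@c;L.append((P,c))
    p=np.linalg.solve(A,b);return p,np.sqrt(np.mean([np.sum((P@(p-c))**2) for P,c in L]))
def proj(f,p):
    q=np.atleast_2d(p)@f["extrinsics"][:3,:3].T+f["extrinsics"][:3,3];q=q*[1,-1,-1];q=q@f["mtx"].T;return q[:,:2]/q[:,2:]
E
python3 - <<'E'
from h import *
from plant import grab_frame
import pickle
S,T=grab_frame("scene"),grab_frame("top");W=grab_frame("wrist")
pickle.dump((S,T,W),open("f0.pkl","wb"))
def c(f,x,y,w,k): return cv2.resize(f["color"][y:y+w*3//4,x:x+w,::-1],(400,300),interpolation=cv2.INTER_CUBIC)
m=np.vstack([np.hstack([c(S,108,241,80,5),c(T,470,218,80,5)]),np.hstack([c(S,260,235,100,4),c(T,277,174,100,4)])])
cv2.imwrite("pics/m.png",m); cv2.imwrite("pics/w0.png",W["color"][:,:,::-1])
print(np.round(W["extrinsics"],3),W["mtx"])
for n,f,uv,z in [("beak",T,(510,248),.056),("hold",T,(327,211),.056)]: print(n,onplane(f,[uv],z))
E
```

```text
[[ 0.314 -0.949 -0.001 -0.649]
 [ 0.91   0.302 -0.283  0.035]
 [ 0.269  0.088  0.959 -0.392]
 [ 0.     0.     0.     1.   ]] [[404.03838941   0.         322.29046026]
 [  0.         404.03838941 240.35671333]
 [  0.           0.           1.        ]]
beak [[ 0.56558153 -0.26723784  0.056     ]]
hold [[0.6318391  0.05846336 0.056     ]]
```

View pics/m.png

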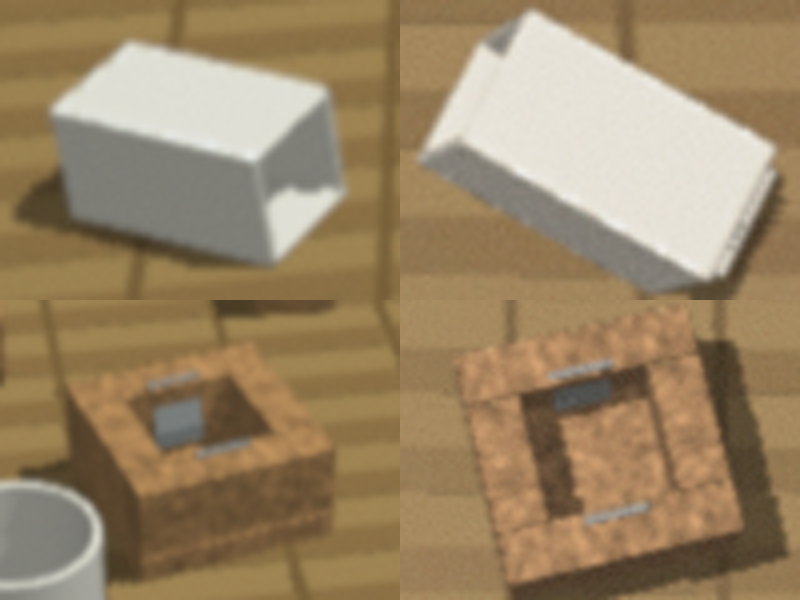

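The close-ups show the beaker's open rim facing the holder (top view upper-left, scene view right end). All four top-face corners of the beaker and the holder are visible in both views, so I'll triangulate them. The clips sit on the walls at high and low world x.

```bash
cat > m1.py <<'E'
from h import *
import pickle
S,T,W=pickle.load(open("f0.pkl","rb"))
def refine(f,pts):
    g=cv2.cvtColor(f["color"],cv2.COLOR_RGB2GRAY);p=np.array(pts,np.float32).reshape(-1,1,2)
    return pts
B={"rl":((482,245.6),(173.6,258.4)),"rh":((496,220),(159,273)),"fl":((532.4,273.4),(134,249.4)),"fh":((545,248),(118.4,263))}
H={"hh":((291.5,187.5),(343.25,272.5)),"hl":((349.5,174.75),(295,283)),"ll":((362.5,231.5),(276.75,255.75)),"lh":((305,245.25),(323.75,246.25))}
for D in (B,H):
    P={}
    for k,(t,s) in D.items():
        P[k],r=tri([(T,np.array(t)),(S,np.array(s))]);print(k,P[k].round(4),"rms",round(r,4))
    c=np.mean(list(P.values()),0);print("centre",c.round(4))
    k=list(P);
    for a,b in((0,2),(1,3),(0,1),(2,3),(0,3),(1,2)):
        v=P[k[b]]-P[k[a]];print(k[a],k[b],"len",np.linalg.norm(v).round(4),"ang",np.degrees(np.arctan2(v[1],v[0])).round(1))
    # top view only on plane
    z=.056;Q={k:onplane(T,D[k][0],z)[0] for k in D};print("plane centre",np.mean(list(Q.values()),0).round(4))
print("mug rim",onplane(T,(384.5,137),.09))
E
python3 m1.py
```

```text
rl [ 0.5697 -0.2172  0.0564] rms 0.0001
rh [ 0.6165 -0.2448  0.055 ] rms 0.0007
fl [ 0.5203 -0.3029  0.0564] rms 0.001
fh [ 0.5659 -0.3297  0.0547] rms 0.0008
centre [ 0.5681 -0.2736  0.0556]
rl fl len 0.099 ang -120.0
rh fh len 0.0989 ang -120.8
rl rh len 0.0544 ang -30.6
fl fh len 0.0529 ang -30.5
rl fh len 0.1127 ang -92.0
rh fl len 0.1124 ang -148.9
plane centre [ 0.568  -0.2742  0.056 ]
hh [0.6754 0.1231 0.055 ] rms 0.0008
hl [0.6989 0.0196 0.0582] rms 0.0021
ll [ 0.5947 -0.0038  0.0567] rms 0.0008
lh [0.5704 0.1001 0.0544] rms 0.0025
centre [0.6348 0.0597 0.0561]
hh ll len 0.1504 ang -122.4
hl lh len 0.1517 ang 147.9
hh hl len 0.1062 ang -77.2
ll lh len 0.1067 ang 103.2
hh lh len 0.1074 ang -167.6
hl ll len 0.1068 ang -167.4
plane centre [0.6347 0.0582 0.056 ]
mug rim [[ 0.75928112 -0.04300558  0.09      ]]
```

The beaker and holder poses agree to about 1 mm: beaker rim heading 59.6°, holder yaw about 12.6°. The tray at the left edge is a possible obstacle for a tilted grasp, so I'll check it in the wrist view.

View pics/w0.png

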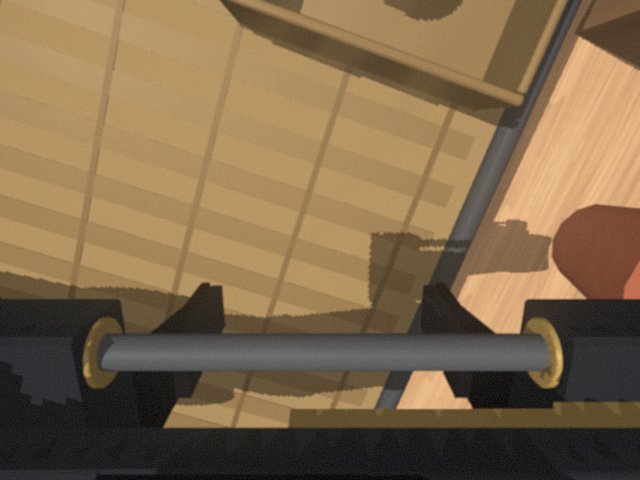

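```bash
python3 - <<'E'
from h import *
import pickle
S,T,W=pickle.load(open("f0.pkl","rb"))
a=S["color"][195:325,0:80,::-1];b=T["color"][180:400,560:640,::-1]
cv2.imwrite("pics/tray.png",np.hstack([cv2.resize(a,(369,600)),cv2.resize(b,(218*2-8,600),interpolation=cv2.INTER_CUBIC)]))
for z in(0,.06,.1):print(z,onplane(T,[(622,198),(636,378)],z).round(3).tolist())
E
```

```text
0 [[0.671, -0.511, 0.0], [0.336, -0.502, 0.0]]
0.06 [[0.657, -0.476, 0.06], [0.341, -0.468, 0.06]]
0.1 [[0.647, -0.452, 0.1], [0.345, -0.445, 0.1]]
```

View pics/tray.png

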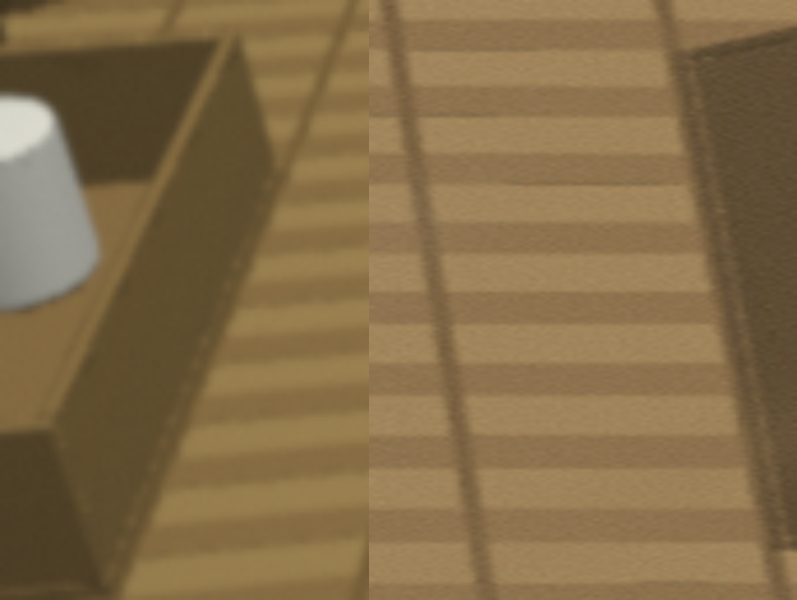

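The tray wall's top edge shows in both views: scene (10.8,287.8) with top (619,200), and scene (51,203) with top (636,381). The wrist view is mostly gripper, with one corner of the tray.

```bash
python3 - <<'E'
from h import *
import pickle
S,T,W=pickle.load(open("f0.pkl","rb"))
for t,s in(((619,200),(10.8,287.8)),((636,381),(51,203))):print(tri([(T,t),(S,s)]))
def R(hd,th):
    r=np.array([np.cos(hd),np.sin(hd),0]);Z=np.array([0,0,1]);z=np.sin(th)*r-np.cos(th)*Z;x=np.cos(th)*r+np.sin(th)*Z
    return np.c_[x,np.cross(z,x),z]
for th in(30,45):
    M=R(np.radians(59.6),np.radians(th));g=np.array([.568,-.274,.028])-.023*np.r_[np.cos(np.radians(59.6)),np.sin(np.radians(59.6)),0]
    for L in(.051,.15,.25,.35):
        for sy in(-.095,.095):
            print(th,L,sy,(g+M@[-.0375,sy,-L]).round(3))
E
```

```text
(array([ 0.65449754, -0.48932804,  0.06783701]), np.float64(0.02074188256128459))
(array([ 0.33774615, -0.48181227,  0.07803066]), np.float64(0.021550070753107404))
30 0.051 -0.095 [ 0.445 -0.296  0.053]
30 0.051 0.095 [ 0.609 -0.392  0.053]
30 0.15 -0.095 [ 0.42  -0.338  0.139]
30 0.15 0.095 [ 0.584 -0.435  0.139]
30 0.25 -0.095 [ 0.395 -0.382  0.226]
30 0.25 0.095 [ 0.559 -0.478  0.226]
30 0.35 -0.095 [ 0.369 -0.425  0.312]
30 0.35 0.095 [ 0.533 -0.521  0.312]
45 0.051 -0.095 [ 0.443 -0.3    0.038]
45 0.051 0.095 [ 0.607 -0.396  0.038]
45 0.15 -0.095 [ 0.407 -0.36   0.108]
45 0.15 0.095 [ 0.571 -0.456  0.108]
45 0.25 -0.095 [ 0.372 -0.421  0.178]
45 0.25 0.095 [ 0.535 -0.517  0.178]
45 0.35 -0.095 [ 0.336 -0.482  0.249]
45 0.35 0.095 [ 0.5   -0.578  0.249]
```

Emit:
{"api": "step_arm", "payload": {
  "series": [
    {"grip":1,"dp":[3.6,-1.4,0],"rotation":[0,0,0]},
    {"grip":1,"dp":[3.6,-1.4,0],"rotation":[0,0,0]},
    {"grip":1,"dp":[3.6,-1.4,0],"rotation":[0,0,0]},
    {"grip":1,"dp":[3.6,-1.4,0],"rotation":[0,0,0]},
    {"grip":1,"dp":[3.6,-1.4,0],"rotation":[0,0,0]},
    {"grip":1,"dp":[3.6,-1.4,0],"rotation":[0,0,0]},
    {"grip":1,"dp":[3.6,-1.4,0],"rotation":[0,0,0]},
    {"grip":1,"dp":[3.6,-1.4,0],"rotation":[0,0,0]},
    {"grip":1,"dp":[3.6,-1.4,0],"rotation":[0,0,0]},
    {"grip":1,"dp":[3.6,-1.4,0],"rotation":[0,0,0]}
  ],
  "grip_force": 30
}}

```text
time: 1.25
tcp_pos: [0.5031, -0.3698, 0.2226]
orientation: [3.102, 0.5, -0.0]
ft_force: [0.5, -0.4, 0.1]
finger_gap: 1.003
grasp_force: 0.0
```

Emit:
{"api": "step_arm", "payload": {
  "series": [
    {"grip":1,"dp":[0,0,0],"rotation":[0,0,-7]},
    {"grip":1,"dp":[0,0,0],"rotation":[0,0,-7]},
    {"grip":1,"dp":[0,0,0],"rotation":[0,0,-7]},
    {"grip":1,"dp":[0,0,0],"rotation":[0,0,-7]},
    {"grip":1,"dp":[0,0,0],"rotation":[0,0,-7]},
    {"grip":1,"dp":[0,0,0],"rotation":[0,0,-6]},
    {"grip":1,"dp":[0,0,0],"rotation":[0,0,0]}
  ]
}}

```text
time: 1.95
tcp_pos: [0.5019, -0.371, 0.2224]
orientation: [-2.729, -1.556, 0.0]
ft_force: [-1.5, 0.6, 0.1]
finger_gap: 0.998
grasp_force: 0.0
```

Emit:
{"api": "step_arm", "payload": {
  "series": [
    {"grip":1,"dp":[0,0,0],"rotation":[0,8,0]},
    {"grip":1,"dp":[0,0,0],"rotation":[0,8,0]},
    {"grip":1,"dp":[0,0,0],"rotation":[0,8,0]},
    {"grip":1,"dp":[0,0,0],"rotation":[0,8,0]},
    {"grip":1,"dp":[0,0,0],"rotation":[0,8,0]},
    {"grip":1,"dp":[0,0,0],"rotation":[0,0,0]}
  ]
}}

```text
time: 2.55
tcp_pos: [0.4982, -0.3749, 0.2184]
orientation: [-2.325, -1.303, -0.844]
ft_force: [-0.5, -1.0, -0.3]
finger_gap: 1.001
grasp_force: 0.0
```

```bash
cat > st.py <<'E'
from h import *
from plant import get_state
from scipy.spatial.transform import Rotation as Ro
def want(hd,th):
    hd,th=np.radians([hd,th]);r=np.array([np.cos(hd),np.sin(hd),0]);Z=np.array([0,0,1]);z=np.sin(th)*r-np.cos(th)*Z;x=np.cos(th)*r+np.sin(th)*Z
    return np.c_[x,np.cross(z,x),z]
def rep(p=None,Rw=None):
    s=get_state();M=Ro.from_rotvec(s["orientation"]).as_matrix()
    print("t",round(s["time"],2),"tcp",s["tcp_pos"].round(4),"q",s["joint_pos"].round(2),"F",s["ft_force"].round(1),"gap",round(s["finger_gap"],3),"gf",round(s["grasp_force"],1));print(M.round(3))
    if p is not None:print("dp cm",(M.T@(np.array(p)-s["tcp_pos"])*100).round(2))
    if Rw is not None:print("rot deg",np.degrees(Ro.from_matrix(M.T@Rw).as_rotvec()).round(2))
    return s,M
E
python3 -c "
from st import *
rep([.5236,-.35,.105],want(59.6,40))"
```

```text
t 2.55 tcp [ 0.4982 -0.3749  0.2184] q [ 1.14  0.49 -0.29  1.45 -0.52  1.49  0.43] F [-0.5 -1.  -0.3] gap 1.001 gf 0.0
[[ 0.401  0.855  0.329]
 [ 0.65  -0.519  0.555]
 [ 0.645 -0.008 -0.764]]
dp cm [-4.67  0.98 10.88]
rot deg [ 0.2  -0.18 -0.99]
```

Emit:
{"api": "step_arm", "payload": {
  "series": [
    {"grip":1,"dp":[-1.2,0.2,2.7],"rotation":[0,0,-1]},
    {"grip":1,"dp":[-1.2,0.3,2.7],"rotation":[0,0,0]},
    {"grip":1,"dp":[-1.2,0.2,2.7],"rotation":[0,0,0]},
    {"grip":1,"dp":[-1.1,0.3,2.7],"rotation":[0,0,0]},
    {"grip":1,"dp":[0,0,0],"rotation":[0,0,0]},
    {"grip":1,"dp":[0,0,0],"rotation":[0,0,0]}
  ]
}}

```text
time: 3.15
tcp_pos: [0.5289, -0.3468, 0.1107]
orientation: [-2.313, -1.345, -0.848]
ft_force: [0.0, -0.6, 1.0]
finger_gap: 0.998
grasp_force: 0.0
```

```bash
python3 -c "
from st import *
from plant import grab_frame
s,M=rep([.5626,-.2833,.0134],want(59.6,40))
f=grab_frame('wrist');cv2.imwrite('pics/w1.png',f['color'][:,:,::-1])
print(proj(f,[[.5697,-.2172,.056],[.6165,-.2448,.056],[.5203,-.3029,.056],[.5659,-.3297,.056]]).round(1))"
```

```text
t 3.15 tcp [ 0.5289 -0.3468  0.1107] q [ 1.1   0.58 -0.31  1.55 -0.52  1.29  0.51] F [ 0.  -0.6  1. ] gap 0.998 gf 0.0
[[ 0.376  0.867  0.327]
 [ 0.668 -0.498  0.553]
 [ 0.642  0.011 -0.767]]
dp cm [-0.73 -0.34 12.07]
rot deg [0.12 0.07 0.81]
[[280.9 138.3]
 [359.  139.6]
 [273.9 273.4]
 [362.3 274.6]]
```

View pics/w1.png

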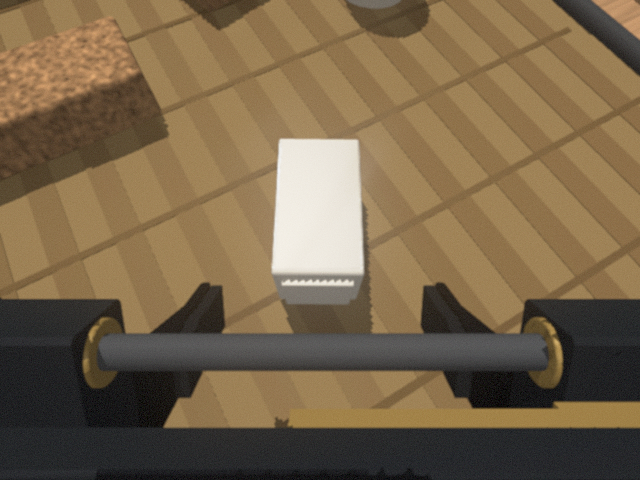

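The wrist view shows the beaker's top face with corners at about (279,140), (358,140), (273,274) and (363,275). That is within 1–2 px of the projected measurements, so I'll advance and grip.

Emit:
{"api": "step_arm", "payload": {
  "series": [
    {"grip":1,"dp":[-0.4,-0.2,2],"rotation":[0,0,0.8]},
    {"grip":1,"dp":[-0.3,-0.1,2],"rotation":[0,0,0]},
    {"grip":1,"dp":[0,0,2],"rotation":[0,0,0]},
    {"grip":1,"dp":[0,0,2],"rotation":[0,0,0]},
    {"grip":1,"dp":[0,0,2],"rotation":[0,0,0]},
    {"grip":1,"dp":[0,0,1.5],"rotation":[0,0,0]},
    {"grip":1,"dp":[0,0,0],"rotation":[0,0,0]},
    {"grip":1,"dp":[0,0,0],"rotation":[0,0,0]}
  ]
}}

```text
time: 4.0
tcp_pos: [0.561, -0.288, 0.0181]
orientation: [-2.321, -1.327, -0.846]
ft_force: [-0.4, -0.9, -0.4]
finger_gap: 0.999
grasp_force: 0.0
```

```bash
python3 -c "
from st import *
s,M=rep([.5626,-.2833,.0134],want(59.6,40))"
```

```text
t 4.0 tcp [ 0.561  -0.288   0.0181] q [ 1.03  0.66 -0.34  1.66 -0.55  1.08  0.53] F [-0.4 -0.9 -0.4] gap 0.999 gf 0.0
[[ 0.388  0.861  0.329]
 [ 0.661 -0.508  0.552]
 [ 0.642  0.003 -0.766]]
dp cm [ 0.07 -0.11  0.67]
rot deg [0.24 0.04 0.01]
```

Emit:
{"api": "step_arm", "payload": {
  "series": [
    {"grip":1,"dp":[0.1,-0.1,0.6],"rotation":[0,0,0]},
    {"grip":1,"dp":[0,0,0],"rotation":[0,0,0]},
    {"grip":0.2,"dp":[0,0,0],"rotation":[0,0,0]},
    {"grip":0.2,"dp":[0,0,0],"rotation":[0,0,0]},
    {"grip":0.2,"dp":[0,0,0],"rotation":[0,0,0]},
    {"grip":0.2,"dp":[0,0,0],"rotation":[0,0,0]},
    {"grip":0.2,"dp":[0,0,0],"rotation":[0,0,0]},
    {"grip":0.2,"dp":[0,0,0],"rotation":[0,0,0]},
    {"grip":0.2,"dp":[0,0,0],"rotation":[0,0,0]},
    {"grip":0.2,"dp":[0,0,0],"rotation":[0,0,0]}
  ],
  "grip_force": 45
}}

```text
time: 5.0
tcp_pos: [0.5623, -0.2828, 0.0132]
orientation: [-2.32, -1.326, -0.846]
ft_force: [0.7, -0.6, -0.6]
finger_gap: 0.643
grasp_force: 45.0
```

```bash
python3 -c "
from st import *
s,M=rep([.5626,-.2833,.0134],want(59.6,40))"
```

```text
t 5.0 tcp [ 0.5623 -0.2828  0.0132] q [ 1.03  0.66 -0.34  1.67 -0.55  1.07  0.53] F [ 0.7 -0.6 -0.6] gap 0.643 gf 45.0
[[ 0.388  0.861  0.328]
 [ 0.661 -0.508  0.553]
 [ 0.643  0.003 -0.766]]
dp cm [-0.01  0.05 -0.03]
rot deg [ 0.2   0.01 -0.02]
```

The grip is good: the gap is 56 mm at 45 N. Next I lift, pitch to vertical, carry it over, yaw, then pitch again.

Emit:
{"api": "step_arm", "payload": {
  "series": [
    {"grip":0.2,"dp":[1.3,0,-1.5],"rotation":[0,0,0]},
    {"grip":0.2,"dp":[2.6,0,-3.1],"rotation":[0,0,0]},
    {"grip":0.2,"dp":[2.6,0,-3.1],"rotation":[0,0,0]},
    {"grip":0.2,"dp":[2.6,0,-3.1],"rotation":[0,0,0]},
    {"grip":0.2,"dp":[2.6,0,-3.1],"rotation":[0,0,0]},
    {"grip":0.2,"dp":[2.6,0,-3.1],"rotation":[0,0,0]},
    {"grip":0.2,"dp":[0,0,0],"rotation":[0,0,0]}
  ]
}}

```text
time: 5.7
tcp_pos: [0.5638, -0.2827, 0.2429]
orientation: [-2.323, -1.335, -0.852]
ft_force: [-0.4, 0.3, -2.6]
finger_gap: 0.64
grasp_force: 45.0
```

Emit:
{"api": "step_arm", "payload": {
  "series": [
    {"grip":0.2,"dp":[0,0,0],"rotation":[0,-8,0]},
    {"grip":0.2,"dp":[0,0,0],"rotation":[0,-8,0]},
    {"grip":0.2,"dp":[0,0,0],"rotation":[0,-8,0]},
    {"grip":0.2,"dp":[0,0,0],"rotation":[0,-8,0]},
    {"grip":0.2,"dp":[0,0,0],"rotation":[0,-8,0]},
    {"grip":0.2,"dp":[0,0,0],"rotation":[0,0,0]}
  ]
}}

```text
time: 6.3
tcp_pos: [0.5647, -0.2753, 0.2365]
orientation: [2.717, 1.571, 0.0]
ft_force: [0.7, 1.6, -1.9]
finger_gap: 0.641
grasp_force: 45.0
```

Emit:
{"api": "step_arm", "payload": {
  "series": [
    {"grip":0.2,"dp":[4,-1.2,0],"rotation":[0,0,0]},
    {"grip":0.2,"dp":[4,-1.2,0],"rotation":[0,0,0]},
    {"grip":0.2,"dp":[4,-1.2,0],"rotation":[0,0,0]},
    {"grip":0.2,"dp":[4,-1.2,0],"rotation":[0,0,0]},
    {"grip":0.2,"dp":[4,-1.2,0],"rotation":[0,0,0]},
    {"grip":0.2,"dp":[4,-1.2,0],"rotation":[0,0,0]},
    {"grip":0.2,"dp":[4,-1.2,0],"rotation":[0,0,0]},
    {"grip":0.2,"dp":[4,-1.2,0],"rotation":[0,0,0]},
    {"grip":0.2,"dp":[0,0,0],"rotation":[0,0,0]}
  ]
}}

```text
time: 7.2
tcp_pos: [0.6409, 0.0505, 0.235]
orientation: [-2.718, -1.568, -0.004]
ft_force: [0.3, 0.6, -2.1]
finger_gap: 0.643
grasp_force: 45.0
```

```bash
python3 -c "
from st import *
s,M=rep([.638,.0448,.25],want(102.5,0))"
```

```text
t 7.2 tcp [0.6409 0.0505 0.235 ] q [ 0.21  0.35 -0.47  1.44  0.15  1.38 -0.78] F [ 0.3  0.6 -2.1] gap 0.643 gf 45.0
[[ 0.5    0.866  0.001]
 [ 0.866 -0.5    0.004]
 [ 0.004 -0.002 -1.   ]]
dp cm [-0.63  0.03 -1.51]
rot deg [-1.000e-02 -2.600e-01 -4.253e+01]
```

Emit:
{"api": "step_arm", "payload": {
  "series": [
    {"grip":0.2,"dp":[0,0,0],"rotation":[0,0,-7]},
    {"grip":0.2,"dp":[0,0,0],"rotation":[0,0,-7]},
    {"grip":0.2,"dp":[0,0,0],"rotation":[0,0,-7]},
    {"grip":0.2,"dp":[0,0,0],"rotation":[0,0,-7]},
    {"grip":0.2,"dp":[0,0,0],"rotation":[0,0,-7]},
    {"grip":0.2,"dp":[0,0,0],"rotation":[0,0,-7.5]},
    {"grip":0.2,"dp":[0,0,0],"rotation":[0,0,0]}
  ]
}}

```text
time: 7.9
tcp_pos: [0.6411, 0.0416, 0.2349]
orientation: [1.976, 2.442, 0.0]
ft_force: [-0.2, 0.4, -1.7]
finger_gap: 0.641
grasp_force: 45.0
```

Emit:
{"api": "step_arm", "payload": {
  "series": [
    {"grip":0.2,"dp":[0,0,0],"rotation":[0,-7,0]},
    {"grip":0.2,"dp":[0,0,0],"rotation":[0,-7,0]},
    {"grip":0.2,"dp":[0,0,0],"rotation":[0,-7,0]},
    {"grip":0.2,"dp":[0,0,0],"rotation":[0,-7,0]},
    {"grip":0.2,"dp":[0,0,0],"rotation":[0,-7,0]},
    {"grip":0.2,"dp":[0,0,0],"rotation":[0,-7,0]},
    {"grip":0.2,"dp":[0,0,0],"rotation":[0,-8,0]},
    {"grip":0.2,"dp":[0,0,0],"rotation":[0,0,0]},
    {"grip":0.2,"dp":[0,0,0],"rotation":[0,0,0]}
  ]
}}

```text
time: 8.8
tcp_pos: [0.6415, 0.0426, 0.2342]
orientation: [1.496, 1.844, -0.694]
ft_force: [0.1, -0.1, -2.1]
finger_gap: 0.641
grasp_force: 45.0
```

```bash
python3 -c "
from st import *
from plant import grab_frame
import pickle
s,M=rep([.638,.0448,.157],want(102.5,-50))
S=grab_frame('scene');T=grab_frame('top');pickle.dump((S,T),open('f1.pkl','wb'))
def c(f,x,y,w): return cv2.resize(f['color'][y:y+w*3//2,x:x+w,::-1],(400,600),interpolation=cv2.INTER_CUBIC)
g=s['tcp_pos']-.019*M[:,2];print(proj(S,g),proj(T,g))
cv2.imwrite('pics/m2.png',np.hstack([c(S,230,120,120),c(T,240,110,120)]))"
```

```text
t 8.8 tcp [0.6415 0.0426 0.2342] q [-0.23  0.49 -0.46  1.54  0.96  1.67 -0.65] F [ 0.1 -0.1 -2.1] gap 0.641 gf 45.0
[[-0.132  0.978  0.159]
 [ 0.631  0.207 -0.748]
 [-0.765  0.001 -0.645]]
dp cm [ 6.09 -0.3   4.76]
rot deg [-0.41 -0.13 -0.42]
[[307.59589279 181.90915943]] [[332.82327895 179.09347779]]
```

View pics/m2.png

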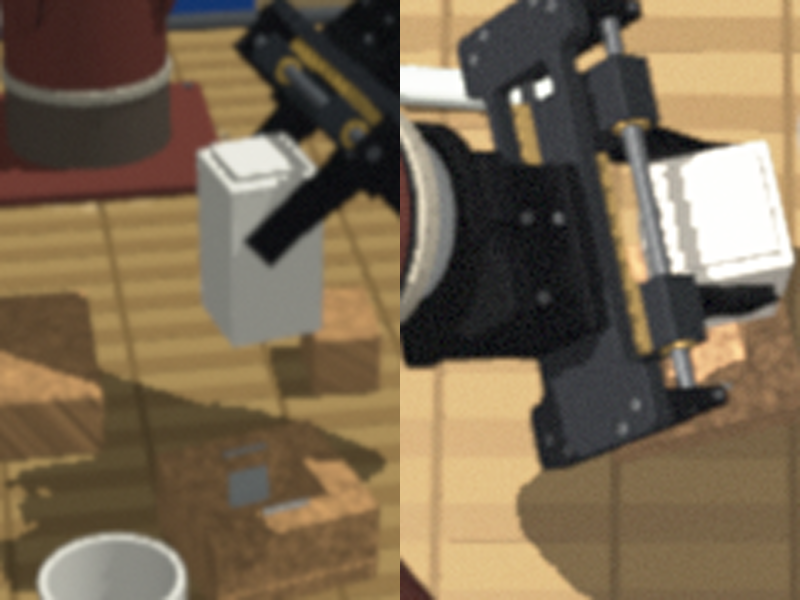

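The beaker hangs rim-down above the holder: crop rim corners at (205,305), (237,343) and (322,330), shoulder corners at (197,160), (232,188). I'll compare them with the predicted corners.

```bash
python3 -c "
from st import *
import pickle
S,T=pickle.load(open('f1.pkl','rb'))
s,M=rep([.638,.0448,.157],want(102.5,-50))
g=s['tcp_pos']-.019*M[:,2]
a=M@[np.sin(np.radians(50)),0,np.cos(np.radians(50))];y=M[:,1];n=np.cross(a,y)
print('axis',a.round(3))
for d,nm in((.073,'rim'),(-.027,'sh')):
  for i in(-1,1):
    for j in(-1,1):
      p=g+d*a+.028*(i*y+j*n);print(nm,i,j,p.round(3),((proj(S,p)[0]-[230,120])*10/3).round(0),((proj(T,p)[0]-[240,110])*10/3+[400,0]).round(0))
"
```

```text
t 8.9 tcp [0.6422 0.0407 0.2362] q [-0.23  0.49 -0.46  1.54  0.96  1.67 -0.65] F [ 0.6  0.2 -2.3] gap 0.64 gf 45.0
[[-0.128  0.979  0.158]
 [ 0.631  0.204 -0.748]
 [-0.765  0.004 -0.644]]
dp cm [ 6.37 -0.36  4.72]
rot deg [-0.42 -0.09 -0.66]
axis [ 0.004  0.002 -1.   ]
rim -1 -1 [0.606 0.077 0.175] [284. 287.] [661. 336.]
rim -1 1 [0.618 0.022 0.175] [196. 303.] [776. 313.]
rim 1 -1 [0.661 0.088 0.176] [319. 330.] [636. 223.]
rim 1 1 [0.673 0.033 0.175] [228. 348.] [751. 201.]
sh -1 -1 [0.606 0.077 0.275] [284. 134.] [666. 287.]
sh -1 1 [0.617 0.022 0.275] [191. 148.] [796. 261.]
sh 1 -1 [0.661 0.088 0.276] [321. 173.] [639. 161.]
sh 1 1 [0.672 0.033 0.275] [225. 188.] [768. 136.]
```

Emit:
{"api": "step_arm", "payload": {
  "series": [
    {"grip":0.2,"dp":[2,-0.3,1.6],"rotation":[-0.4,-0.1,-0.5]},
    {"grip":0.2,"dp":[2,0,1.6],"rotation":[0,0,0]},
    {"grip":0.2,"dp":[2,0,1.6],"rotation":[0,0,0]},
    {"grip":0.2,"dp":[1.6,0,1.3],"rotation":[0,0,0]},
    {"grip":0.2,"dp":[1,0,0.7],"rotation":[0,0,0]},
    {"grip":0.2,"dp":[0,0,0],"rotation":[0,0,0]},
    {"grip":0.2,"dp":[0,0,0],"rotation":[0,0,0]}
  ]
}}

```text
time: 9.6
tcp_pos: [0.6387, 0.0444, 0.1264]
orientation: [1.481, 1.847, -0.693]
ft_force: [0.5, -0.7, -1.6]
finger_gap: 0.641
grasp_force: 45.0
```

```bash
cat > m3.py <<'E'
from st import *
from plant import grab_frame
import pickle,sys
tc=[];
for i in range(6):
    S=grab_frame('scene');s=get_state();tc.append(np.r_[s['tcp_pos'],s['orientation']])
T=grab_frame('top');pickle.dump((S,T),open('f2.pkl','wb'))
m=np.mean(tc,0);M=Ro.from_rotvec(m[3:]).as_matrix();p=m[:3];print('mean tcp',p.round(4),'std',np.std(tc,0)[:3].round(4))
print('dp cm',(M.T@(np.array([.638,.0448,.125])-p)*100).round(2),'rot',np.degrees(Ro.from_matrix(M.T@want(102.5,-50)).as_rotvec()).round(2))
g=p-.019*M[:,2];a=M@[np.sin(np.radians(50)),0,np.cos(np.radians(50))];y=M[:,1];n=np.cross(a,y)
print('axis',a.round(4),'axis pt at mouth',(g+a*.06).round(4))
for f,nm,x0,y0 in((S,'S',255,165),(T,'T',270,140)):
    im=cv2.resize(f['color'][y0:y0+120,x0:x0+80,::-1],(400,600),interpolation=cv2.INTER_CUBIC)
    for d in(.073,-.027):
        q=np.array([g+d*a+.028*(i*y+j*n) for i,j in((-1,-1),(-1,1),(1,1),(1,-1))])
        print(nm,d,((proj(f,q)-[x0,y0])*5).round(0).tolist())
    globals()['im'+nm]=im
cv2.imwrite(sys.argv[1],np.hstack([imS,imT]))
E
python3 m3.py pics/m3.png
```

```text
mean tcp [0.6387 0.0447 0.1266] std [0.0001 0.     0.0002]
dp cm [ 0.14 -0.07  0.08] rot [0.11 0.17 0.01]
axis [ 0.0017 -0.0026 -1.    ] axis pt at mouth [0.6356 0.0588 0.0787]
S 0.073 [[305.0, 428.0], [181.0, 455.0], [229.0, 527.0], [357.0, 498.0]]
S -0.027 [[307.0, 221.0], [177.0, 246.0], [227.0, 313.0], [361.0, 286.0]]
T 0.073 [[225.0, 431.0], [380.0, 398.0], [344.0, 247.0], [191.0, 280.0]]
T -0.027 [[229.0, 374.0], [401.0, 337.0], [361.0, 171.0], [191.0, 207.0]]
```

View pics/m3.png

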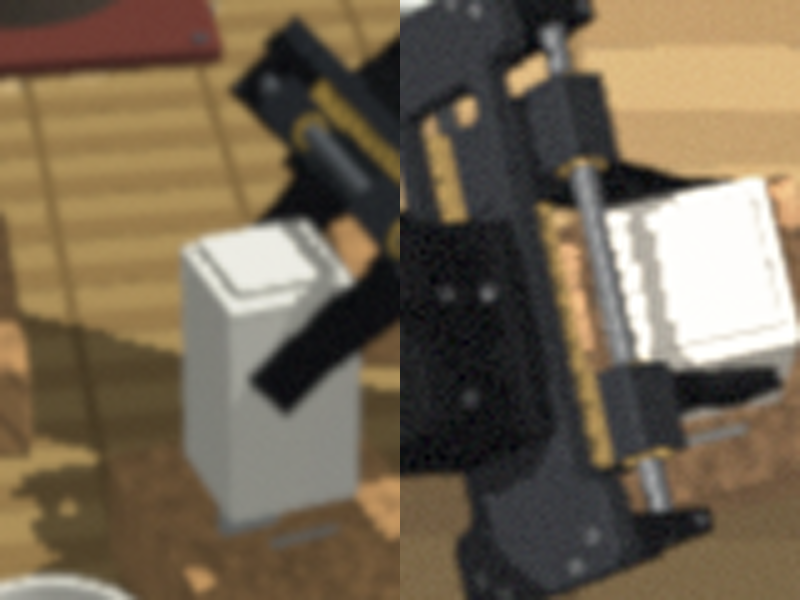

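The prediction and the images agree within about 1 mm, with rim corners at (185,455), (232,525) and (357,497) against the predicted (181,455), (229,527) and (357,498). I'll lower it gently past the mouth.

Emit:
{"api": "step_arm", "payload": {
  "series": [
    {"grip":0.2,"dp":[0,-0.07,0],"rotation":[0.1,0.15,0]},
    {"grip":0.2,"dp":[0.4,0,0.34],"rotation":[0,0,0]},
    {"grip":0.2,"dp":[0.4,0,0.34],"rotation":[0,0,0]},
    {"grip":0.2,"dp":[0.4,0,0.34],"rotation":[0,0,0]},
    {"grip":0.2,"dp":[0,0,0],"rotation":[0,0,0]}
  ],
  "grip_force": 55
}}

```text
time: 10.45
tcp_pos: [0.6376, 0.0442, 0.1086]
orientation: [1.482, 1.851, -0.694]
ft_force: [2.1, 0.5, -3.0]
finger_gap: 0.642
grasp_force: 55.0
```

```bash
python3 -c "
from st import *
s,M=rep([.6372,.0454,.0768],want(102.5,-50))"
```

```text
t 10.45 tcp [0.6376 0.0442 0.1086] q [-0.24  0.62 -0.44  1.64  1.01  1.54 -0.82] F [ 2.1  0.5 -3. ] gap 0.642 gf 55.0
[[-0.141  0.976  0.165]
 [ 0.627  0.217 -0.748]
 [-0.766 -0.002 -0.642]]
dp cm [ 2.52 -0.    1.95]
rot deg [-0.04  0.03  0.14]
```

The rim is about 8 mm into the pocket with no contact load, so I continue onto the clips.

Emit:
{"api": "step_arm", "payload": {
  "series": [
    {"grip":0.2,"dp":[0.4,0,0.34],"rotation":[0,0,0]},
    {"grip":0.2,"dp":[0.4,0,0.34],"rotation":[0,0,0]},
    {"grip":0.2,"dp":[0.2,0,0.17],"rotation":[0,0,0]},
    {"grip":0.2,"dp":[0,0,0],"rotation":[0,0,0]}
  ]
}}

```text
time: 10.85
tcp_pos: [0.6378, 0.0441, 0.0963]
orientation: [1.483, 1.85, -0.693]
ft_force: [2.6, 0.5, -4.1]
finger_gap: 0.642
grasp_force: 55.0
```

Emit:
{"api": "step_arm", "payload": {
  "series": [
    {"grip":0.2,"dp":[0.3,0,0.25],"rotation":[0,0,0]},
    {"grip":0.2,"dp":[0.3,0,0.25],"rotation":[0,0,0]},
    {"grip":0.2,"dp":[0,0,0],"rotation":[0,0,0]}
  ]
}}

```text
time: 11.15
tcp_pos: [0.6376, 0.0442, 0.0891]
orientation: [1.483, 1.849, -0.694]
ft_force: [1.6, -0.2, 1.4]
finger_gap: 0.642
grasp_force: 55.0
```

```bash
python3 -c "
from st import *
s,M=rep([.6372,.0454,.0768],want(102.5,-50))"
```

```text
t 11.15 tcp [0.6376 0.0442 0.0891] q [-0.25  0.64 -0.44  1.65  1.02  1.52 -0.84] F [ 1.6 -0.2  1.4] gap 0.642 gf 55.0
[[-0.14   0.976  0.166]
 [ 0.627  0.217 -0.749]
 [-0.767 -0.001 -0.642]]
dp cm [ 1.02 -0.01  0.7 ]
rot deg [-0.02  0.06  0.07]
```

Emit:
{"api": "step_arm", "payload": {
  "series": [
    {"grip":0.2,"dp":[0.3,0,0.25],"rotation":[0,0,0]},
    {"grip":0.2,"dp":[0,0,0],"rotation":[0,0,0]}
  ]
}}

```text
time: 11.35
tcp_pos: [0.6376, 0.0442, 0.0843]
orientation: [1.483, 1.85, -0.694]
ft_force: [3.4, -0.4, -1.0]
finger_gap: 0.644
grasp_force: 55.0
```

Emit:
{"api": "step_arm", "payload": {
  "series": [
    {"grip":0.2,"dp":[0.3,0,0.25],"rotation":[0,0,0]},
    {"grip":0.2,"dp":[0,0,0],"rotation":[0,0,0]}
  ]
}}

```text
time: 11.55
tcp_pos: [0.6376, 0.0442, 0.0804]
orientation: [1.483, 1.85, -0.694]
ft_force: [5.1, 0.4, -1.4]
finger_gap: 0.637
grasp_force: 55.0
```

Emit:
{"api": "step_arm", "payload": {
  "series": [
    {"grip":0.2,"dp":[0.2,0,0.17],"rotation":[0,0,0]},
    {"grip":0.2,"dp":[0,0,0],"rotation":[0,0,0]}
  ]
}}

```text
time: 11.75
tcp_pos: [0.6376, 0.0441, 0.078]
orientation: [1.483, 1.85, -0.694]
ft_force: [4.3, -1.1, -0.4]
finger_gap: 0.639
grasp_force: 55.0
```

Emit:
{"api": "step_arm", "payload": {
  "series": [
    {"grip":0.2,"dp":[0.15,0,0.13],"rotation":[0,0,0]},
    {"grip":0.2,"dp":[0,0,0],"rotation":[0,0,0]}
  ]
}}

```text
time: 11.95
tcp_pos: [0.6376, 0.0441, 0.0771]
orientation: [1.483, 1.849, -0.694]
ft_force: [1.0, 0.6, 5.8]
finger_gap: 0.644
grasp_force: 55.0
```

Emit:
{"api": "step_arm", "payload": {
  "series": [
    {"grip":0.2,"dp":[0.15,0,0.13],"rotation":[0,0,0]},
    {"grip":0.2,"dp":[0,0,0],"rotation":[0,0,0]}
  ]
}}

```text
time: 12.15
tcp_pos: [0.6376, 0.0441, 0.0771]
orientation: [1.482, 1.846, -0.695]
ft_force: [-3.3, 2.3, 18.6]
finger_gap: 0.643
grasp_force: 55.0
```

```bash
python3 m3.py pics/m4.png
```

```text
mean tcp [0.6376 0.0441 0.077 ] std [0. 0. 0.]
dp cm [-3.64  0.05 -3.12] rot [-0.03  0.18 -0.  ]
axis [ 4.0e-04 -3.1e-03 -1.0e+00] axis pt at mouth [0.6345 0.0581 0.0292]
S 0.073 [[303.0, 522.0], [181.0, 550.0], [228.0, 624.0], [353.0, 594.0]]
S -0.027 [[304.0, 325.0], [177.0, 351.0], [226.0, 420.0], [357.0, 392.0]]
T 0.073 [[225.0, 459.0], [372.0, 427.0], [339.0, 283.0], [193.0, 315.0]]
T -0.027 [[229.0, 407.0], [391.0, 372.0], [354.0, 214.0], [193.0, 248.0]]
```

View pics/m4.png

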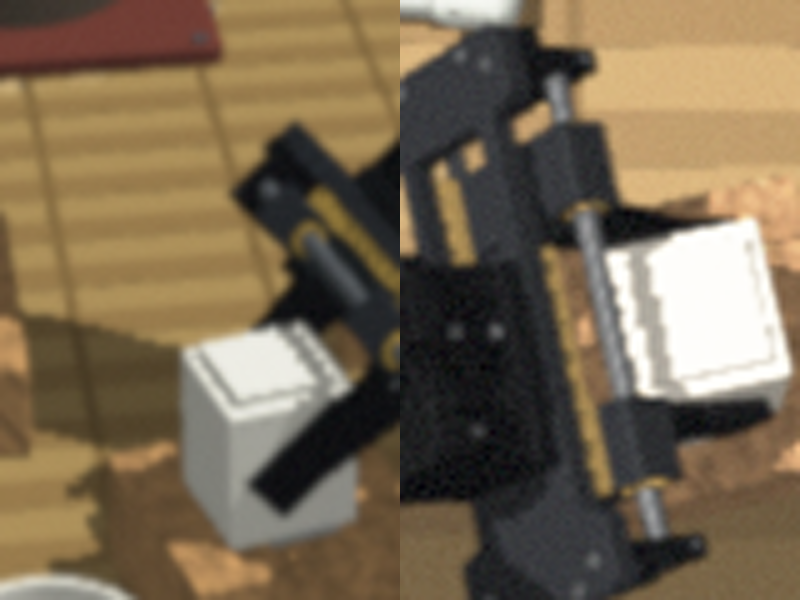

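The load rose sharply to about 20 N at TCP z = 0.077 m, where the floor was expected. The shoulder corners at (183,350) and (230,420) match the prediction, so the beaker has not slipped and is home. I'll release and back off.

Emit:
{"api": "step_arm", "payload": {
  "series": [
    {"grip":0.2,"dp":[-0.1,0,-0.1],"rotation":[0,0,0]},
    {"grip":1,"dp":[0,0,0],"rotation":[0,0,0]},
    {"grip":1,"dp":[0,0,0],"rotation":[0,0,0]},
    {"grip":1,"dp":[0,0,0],"rotation":[0,0,0]},
    {"grip":1,"dp":[0,0,0],"rotation":[0,0,0]},
    {"grip":1,"dp":[0,0,0],"rotation":[0,0,0]},
    {"grip":1,"dp":[0,0,0],"rotation":[0,0,0]}
  ]
}}

```text
time: 13.2
tcp_pos: [0.6374, 0.0441, 0.0756]
orientation: [1.483, 1.85, -0.694]
ft_force: [0.0, -0.1, -0.2]
finger_gap: 0.99
grasp_force: 0.0
```

Emit:
{"api": "step_arm", "payload": {
  "series": [
    {"grip":1,"dp":[0,0,-1],"rotation":[0,0,0]},
    {"grip":1,"dp":[0,0,-2],"rotation":[0,0,0]},
    {"grip":1,"dp":[0,0,-3],"rotation":[0,0,0]},
    {"grip":1,"dp":[0,0,-3],"rotation":[0,0,0]},
    {"grip":1,"dp":[-1,0,-3],"rotation":[0,0,0]},
    {"grip":1,"dp":[-2,0,-2],"rotation":[0,0,0]},
    {"grip":1,"dp":[-2,0,-2],"rotation":[0,0,0]},
    {"grip":1,"dp":[-2,0,-2],"rotation":[0,0,0]},
    {"grip":1,"dp":[0,0,0],"rotation":[0,0,0]}
  ]
}}

```text
time: 14.1
tcp_pos: [0.6179, 0.1381, 0.2504]
orientation: [1.484, 1.849, -0.684]
ft_force: [1.0, -0.2, 0.8]
finger_gap: 1.0
grasp_force: 0.0
```

```bash
python3 -c "
from st import *
from plant import grab_frame
s,M=rep()
S=grab_frame('scene');T=grab_frame('top')
c=np.array([.6348,.059]);u=np.array([np.cos(np.radians(12.5)),np.sin(np.radians(12.5))]);v=np.array([-u[1],u[0]])
q=np.array([np.r_[c+.028*(i*u+j*v),.116] for i,j in((-1,-1),(-1,1),(1,1),(1,-1))])
print('S home shoulder',((proj(S,q)-[220,185])*4).round(0).tolist());print('T',((proj(T,q)-[277,140])*4+[400,0]).round(0).tolist())
k=lambda f,x,y:cv2.resize(f['color'][y:y+150,x:x+100,::-1],(400,600),interpolation=cv2.INTER_CUBIC)
cv2.imwrite('pics/m5.png',np.hstack([k(S,220,185),k(T,277,140)]))"
```

```text
t 14.1 tcp [0.6179 0.1381 0.2504] q [-0.36  0.53 -0.5   1.45  0.93  1.79 -0.71] F [ 1.  -0.2  0.8] gap 1.0 gf 0.0
[[-0.137  0.976  0.17 ]
 [ 0.63   0.219 -0.745]
 [-0.764  0.005 -0.645]]
S home shoulder [[283.0, 201.0], [385.0, 180.0], [427.0, 234.0], [322.0, 257.0]]
T [[684.0, 297.0], [553.0, 325.0], [525.0, 198.0], [654.0, 171.0]]
```

View pics/m5.png

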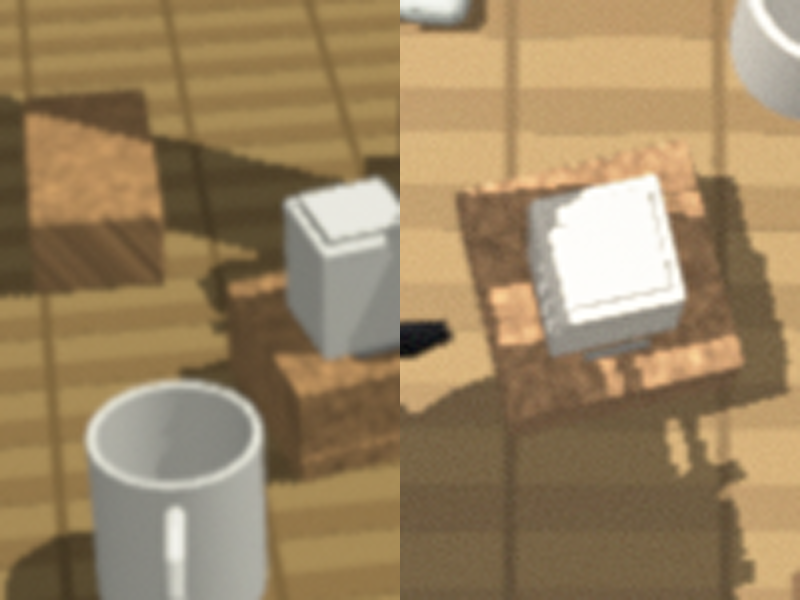

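The beaker's shoulder corners are at scene (285,203) and (325,255), against (283,201) and (322,257) predicted for fully home. In the top view they are at (684,297) and (656,176), against (684,297) and (654,171). It is home and upright, the gripper is clear, and the mug has not moved.

```bash
python3 -c "
from plant import sign_off
print(sign_off())"
```

```text
the job is handed in; nothing more can be done
None
```

The beaker stands rim-down and fully home in the holder's pocket, released with the gripper clear; I handed the job in at about 14 s and saw nothing else moved in the views I checked.

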